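# Take the tool case apart and house its tray

### The arm

A 6-joint arm with a two-finger parallel gripper is mounted at the origin on the work surface. World frame = base frame: x ahead of the robot, y to its left, z up, the work surface at z = 0. Lengths are in m, angles in rad, forces in N, time in s.
With the tool pointing down it reaches from about 0.35 to 0.975 m from the base axis. Payload 4.9 kg.
Tool frame: the origin (TCP) lies between the finger pads; the fingertips stand 25 mm ahead of it and the grasp point (between the pads) lies 6 mm ahead of it (manip.tcp_to_tips is the z of the fingertips in the tool frame, in m); z points along the fingers, y is the line along which they close (so a half turn about z gives the same grasp; the last joint's range is limited). The gripper opens to 85 mm and grips with 20 to 120 N. Pads are 22 mm wide; open, the fingers measure 114 mm over their backs; the gripper's body (76 mm by 85 mm) begins 54 mm behind the grasp point. The pads swing forward as they close: fully open they stand 13 mm farther back than shut.
Start: joints at [-1.386, 0.053, 1.613, -0, 1.476, -0.119], TCP at [0.187, -0.596, 0.256] pointing down, gripper open.
Joint ranges: [-3.01, 3.01], [-1.01, 2.22], [0.06, 2.58], [-1.02, 4.17], [0.09, 2.62], [-3.14, 3.14]. Speed limits (rad/s): [2.57, 2.57, 3.14, 3.14, 3.14, 3.14].

### API

Orientations are given as a unit quaternion [w, x, y, z].
In Python, from plant import manip gives the robot as it stands. The module is installed in compiled form; this text tells all that it offers.
- The arm moves only by the tool arm_command, never from a script. Its argument "moves" is a list of rows, each a list of 3 entries, a list of its own where there are three numbers: the opening, from -1 (shut) to 1 (fully open), then the shift along the tool's x, y, z in units of 0.15 m (1.0 is 0.15 m), then the turn about the tool's z in units of 2 pi rad (1.0 is 2 pi rad). A call has 1 to 20 rows; each row is the pose to reach, as a shift and turn from the pose commanded when the call began, along the tool's axes at that moment, turning the shorter way round; what a row does not reach only later rows make up. A row lasts 1/12 s, in which the tool goes at most 41.7 mm and 7.16 degrees, less where a joint would pass 70% of its speed; a pose out of reach is approached as far as the arm can. A call with a number of a shift or a turn outside -1 to 1 is refused whole. A call with a gripper value outside its range is refused whole. The fingers move at their own pace and stop on an object; the grip force is fixed at half the most. Time passes only in rows, so rows that repeat a pose let the fingers close. It gives the time, the measured TCP pose, the force, the opening and the grip force at its end, in the units of the state.
- manip.state(): the state, without advancing time (a new reading comes with each control period).
- manip.grab_frame(name): name is "scene" or "side" or "wrist"; returns a dict with "frame" (384x512x3 uint8, red, green, blue), "fx", "fy", "cx", "cy" (pixels), "R" (3x3) and "t" (3): a world point X has camera coordinates R X + t. Camera axes: x right, y down, z forward; pixel columns grow to the right and rows downward; lengths in m; the calibration is good to about 2 mm. A picture is of the moment at which its call begins. There is no depth.
- manip.job_done(): hands the job in; it is judged then, once.
Trained networks look in a picture, given as the dict that the camera call returned (one of the last four; its "shot" number tells which), for a name from the list of things; names that differ only in an ending like _2 or _b are one class to them, and where a whole thing is asked for, a point or a joint stands for the part that bears it (a point fixed in the world has none). Each returns a list of dicts, best first, with "confidence" (0 to 1); they miss things now and then, are a little off and sometimes report something else, mostly with a low value. They report only what shows in the picture. A call takes as long as a camera call. They do not tell look-alikes from the thing itself.
- manip.search_frame(picture, target): "extent" ([left, top, right, bottom] in pixels, round what is visible of it).
The state is a dict: "time": time; "joint_pos": joint angles; "joint_vel": joint speeds; "joint_efforts": joint torques, N m; "tool_pos": TCP position; "tool_rot": TCP orientation; "contact_force": force on the tool from outside, world axes, zero at the start; "ft_torque": the same for the moment, N m; "gripper_width": opening from 0.0 (shut) to 1.0 (fully open); "grasp_force": force on a finger pad.
Only numpy, scipy, OpenCV 4.12 (cv2) and the standard library are available. Lean on these libraries where they do the work, as an engineer would, in place of code of your own. Each camera call takes 0.05 s, during which the arm holds its last target. There are 200 camera calls.

### The job

Take the blue tool case apart: lay its lid flat, handle up and lined up with the cork mat, on the middle of that mat; lift the red tray out, set it down on the table and let go of it. Then, gripping or pushing it afresh, slide the tray into the empty grey drawer shell, yellow pull facing out, until it is fully home and flush. Keep the tray level all the while, and leave the tape reel, the screwdriver and the hammer where they are.

Things in the scene. Friction and masses are not known exactly. Their poses are not given: they have to be found in the camera images.
- case: Blue open-topped steel tool case, fixed, 194 (x) x 84 (y) x 95 mm high, walls 4 mm. Origin: centre of its underside; x along its length. Two ledges inside (186 x 76 mm) carry the red tray 45 mm above the table. At the start the tray is inside, its pull towards the case's -x end, and the lid lies on the rim.
- lid: Blue loose lid, about 0.3 kg. Plate 200 (x) x 90 (y) x 6 mm over a locating lip 178 x 70 mm that goes 5 mm down into the case with 3 to 4 mm play. Origin: centre of the lip's underside, 90 mm above the table at the start, 3 mm when on the mat; z up. The plate spans z = 5 to 11 mm. Yellow handle on top.
- tray: Red loose open tray, about 0.35 kg, 140 (x) x 70 (y) x 42 mm high, walls and floor 3 mm, yellow pull on its -x end. Origin: centre of the underside of the box part (pull not counted); z up. In the case it has 3 mm of play all round and its origin is 45 mm above the table.
- lid_handle (a point): Middle of the lid's yellow bridge handle, 39 mm above the lid's origin. The bar is 80 mm long (lid x), 14 mm wide (lid y), 12 mm thick, on two black feet at x = +-35 mm; grip it across its width.
- tray_bar (a point): Middle of the tray's aluminium lifting bar, straight above the tray's origin by 36 mm. The bar crosses the tray from side wall to side wall (along tray y); it is 12 mm wide (tray x), z = 30 to 42 mm. Clear on both sides, down to 10 mm above the underside.
- tray_pull (a point): Point at which to grip the tray's yellow pull, 96 mm from the tray's origin along its -x, 27 mm above its underside. The pull is an upright fin 10 mm wide (tray y), reaching 40 mm out from the tray's end wall, z = 8 to 38 mm.
- mat: Cork mat, fixed, 220 (x) x 110 (y) x 3 mm thick: place for the lid, long side to long side. Origin: centre of its underside.
- bay_empty: The empty grey drawer shell, fixed, 146 (x) x 86 (y) x 58 mm high, open at its -x end and without a floor: the tray slides in on the table top, towards the shell's +x. Inside: 78 mm wide, 54 mm high, 142 mm deep. Origin: centre of its underside, x along its depth. With the tray fully home the tray's origin is about 1 mm on the -x side of this origin.
- bay_mouth (a point): Centre of the lower edge of the empty shell's open end (73 mm along -x from the shell's origin).
- bay_full: The same grey shell with its red drawer already in, yellow pull sticking out 40 mm at its -x end; fixed. Origin: centre of the shell's underside.
- tape_reel: Maroon round tape reel lying flat, 110 mm across, 22 mm high, loose, steel hook block out to 84 mm on its +x side. Origin: centre of its underside. Bystander.
- driver: Screwdriver, 200 mm long, orange handle, lying along its x, loose. Bystander.
- hammer: Hammer, 260 mm long, wooden handle, lying along its x, loose. Bystander.
Not all that is in view belongs to the job. Leave any purple look-alike of the bay_empty alone.

How it is judged:
On the way, in this order (a step that is already met when the one before it is completed fails the run):
1. the lid lies flat and free on the cork mat, handle up, lined up with it (x of lid in the frame of mat between -0.04 and 0.04 m and y of lid in the frame of mat between -0.03 and 0.03 m and z of lid in the frame of mat below 0.009 m and angle between lid's own z axis and vertical below 0.1 rad and angle between the x axis of lid and the x axis of mat, either way round below 0.35 rad and contact force between lid and the fingers below 0.1 N and linear speed of lid below 0.03 m/s), for 0.2 s.
2. the tray stands level on the table outside the case, let go of, not yet home (height (world z) of tray below 0.006 m and angle between tray's own z axis and vertical below 0.08 rad and contact force between tray and the fingers below 0.1 N and linear speed of tray below 0.03 m/s and x of tray in the frame of bay_empty below -0.02 m), for 0.2 s.
At the end, for the whole second after the job is handed in: Tray at rest on the table in the empty shell, pull outwards, front flush with the mouth within 8 mm. Lid flat, handle up, on the cork mat: centre within 40 mm along and 30 mm across of the mat's, length within 20 degrees of the mat's. Fingers off both (all of step 1 and x of tray in the frame of bay_empty between -0.009 and 0.006 m and y of tray in the frame of bay_empty between -0.01 and 0.01 m and height (world z) of tray below 0.006 m and angle between tray's own z axis and vertical below 0.08 rad and x of tray_pull in the frame of bay_empty below -0.07 m and linear speed of tray below 0.02 m/s); the robot touches nothing.
It fails at once if the tray is tipped by more than about 25 degrees (angle between tray's own z axis and vertical above 0.45 rad).
It fails at once if the tape reel is moved by more than 25 mm (distance of tape_reel from where it was at the start of the episode above 0.025 m).
It fails at once if the screwdriver is moved by more than 25 mm (distance of driver from where it was at the start of the episode above 0.025 m).
It fails at once if the hammer is moved by more than 25 mm (distance of hammer from where it was at the start of the episode above 0.025 m).
It also fails if it takes over 56 s, if anything falls off the work surface, if the arm or the gripper's body presses on something with over 40 N, if the wrist force passes 120 N, or if a joint passes its speed limit or range.

## Working session

There is one attempt and no reset: what is moved stays moved. The work goes in short steps, Python scripts to look and compute and a tool call to move; the robot and the scene stay as the last step left them, time stands still between calls to the robot, and variables do not carry over. Pictures are saved under pics/ and viewed, at most 12 in all, crops included, and the job is handed in when it is done.

Besides the shell and the picture viewer there is one more tool, called after "Emit:" by a JSON object that holds its "op" and its "data". arm_command: Moves the arm, as the interface text tells. Shifts and turns lie within -1 to 1; 1 stands for 0.15 m of shift or 2 pi rad of turn. Its arguments: {"type":"object","properties":{"moves":{"type":"array"}},"required":["moves"]}

```bash
mkdir -p pics; cat > h.py <<'E'
from plant import manip
import numpy as np, cv2
def save(p,n): cv2.imwrite('pics/'+n, p['frame'][:,:,::-1])
def ray(p,u,v):
    R=np.array(p['R']);t=np.array(p['t']);c=-R.T@t
    d=R.T@np.array([(u-p['cx'])/p['fx'],(v-p['cy'])/p['fy'],1]);return c,d
def atz(p,u,v,z):
    c,d=ray(p,u,v);return c+d*(z-c[2])/d[2]
def tri(obs):
    A=np.zeros((3,3));b=np.zeros(3)
    for p,u,v in obs:
        c,d=ray(p,u,v);d=d/np.linalg.norm(d);M=np.eye(3)-np.outer(d,d);A+=M;b+=M@c
    return np.linalg.solve(A,b)
def proj(p,X):
    x=np.array(p['R'])@np.array(X)+np.array(p['t']);return np.array([p['fx']*x[0]/x[2]+p['cx'],p['fy']*x[1]/x[2]+p['cy']])
E
python3 - <<'E'
from h import *
import pickle
P={}
for n in ['scene','side','wrist']:
    p=manip.grab_frame(n);P[n]=p;save(p,n+'0.png')
    print(n,p['fx'],np.round(-np.array(p['R']).T@p['t'],3),np.round(p['R'],2).tolist())
    for k in ['case','lid','lid_handle','tray','mat','bay_empty','bay_full','tape_reel','driver','hammer']:
        print(k,[(np.round(d['extent']).astype(int).tolist(),round(d['confidence'],2)) for d in manip.search_frame(p,k)[:3]])
pickle.dump(P,open('P0.pkl','wb'))
a=np.hstack([P['scene']['frame'],P['side']['frame']])
print(manip.state()['time'],manip.tcp_to_tips)
E
```

```text
scene 444.487450643369 [ 1.542 -0.032  1.207] [[0.05, 1.0, 0.01], [0.71, -0.03, -0.7], [-0.7, 0.05, -0.72]]
case [([287, 235, 341, 261], 0.87)]
lid [([285, 216, 348, 243], 0.68)]
lid_handle [([283, 217, 344, 244], 0.97)]
tray []
mat [([284, 196, 350, 220], 0.8)]
bay_empty [([180, 233, 213, 281], 0.75), ([122, 156, 155, 193], 0.59)]
bay_full [([240, 232, 277, 281], 0.57), ([286, 235, 341, 265], 0.15)]
tape_reel [([129, 198, 166, 228], 0.85)]
driver [([138, 221, 156, 271], 0.67)]
hammer [([377, 195, 409, 252], 0.9), ([282, 214, 345, 246], 0.17)]
side 442.151032009643 [-0.201  0.777  1.28 ] [[-0.75, -0.66, -0.01], [-0.5, 0.58, -0.65], [0.43, -0.48, -0.76]]
case [([158, 204, 216, 245], 0.62)]
lid [([155, 187, 215, 228], 0.69)]
lid_handle [([152, 186, 216, 230], 0.59)]
tray []
mat [([181, 232, 248, 289], 0.89)]
bay_empty [([233, 140, 271, 176], 0.89), ([352, 149, 397, 189], 0.61)]
bay_full [([196, 164, 242, 201], 0.88)]
tape_reel [([314, 148, 323, 164], 0.53)]
driver [([289, 138, 309, 155], 0.69)]
hammer [([150, 185, 218, 231], 0.62), ([110, 257, 176, 319], 0.61)]
wrist 339.27049825352566 [ 0.25  -0.576  0.375] [[0.3, -0.95, 0.0], [-0.92, -0.29, 0.26], [-0.25, -0.08, -0.97]]
case []
lid []
lid_handle []
tray []
mat []
bay_empty [([0, 3, 159, 134], 0.97)]
bay_full []
tape_reel []
driver []
hammer []
1.65 0.025
```

View pictures.

```bash
python3 - <<'E'
import cv2,numpy as np
a=cv2.imread('pics/scene0.png')[130:320,100:430];b=cv2.imread('pics/side0.png')[110:340,90:420]
a=cv2.resize(a,(800,460),interpolation=3);cv2.imwrite('pics/sc.png',a);cv2.imwrite('pics/sd.png',cv2.resize(b,None,fx=2.4,fy=2.4,interpolation=3))
E
```

```text
(no output)
```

View pics/sc.png

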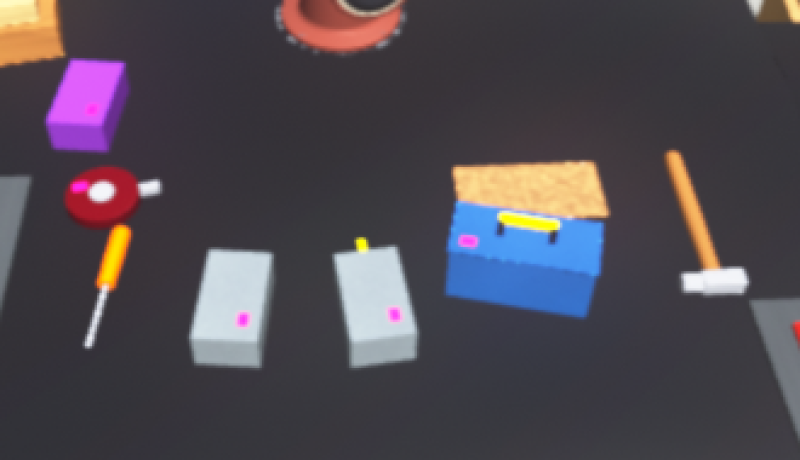

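View pics/sd.png

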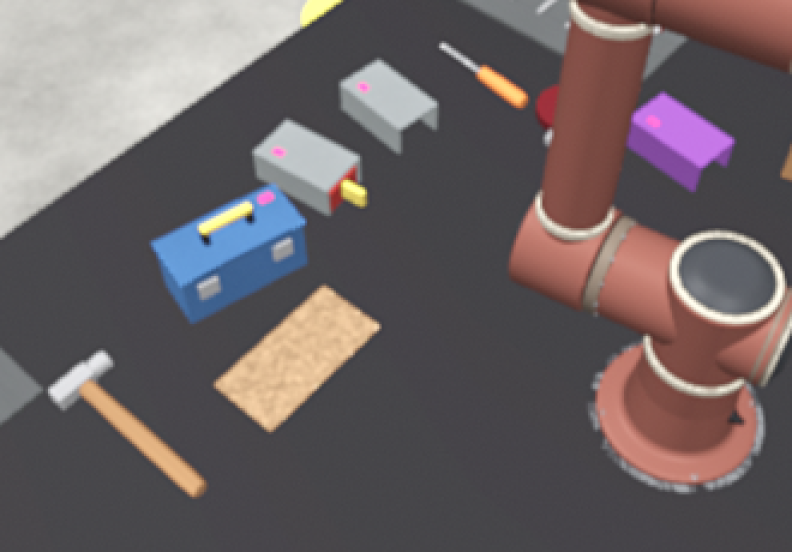

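```bash
python3 - <<'E'
from h import *
import pickle
P=pickle.load(open('P0.pkl','rb'));s=P['scene'];d=P['side']
S=lambda c:[(100+x/2.424,130+y/2.421) for x,y in c]
D=lambda c:[(90+x/2.4,110+y/2.4) for x,y in c]
def both(n,a,b):
    for (u,v),(w,x) in zip(S(a),D(b)): print(n,np.round(tri([(s,u,v),(d,w,x)]),3))
both('handle ends+dot',[(500,217),(558,226),(468,241)],[(251,207),(202,233),(265,198)])
both('lid corners',[(458,203),(605,222),(447,262),(601,275)],[(305,222),(190,280),(277,186),(153,242)])
both('bay_e top (-x-y,-x+y,+x+y,+x-y)',[(208,249),(273,253),(262,341),(193,338)],[(437,103),(400,129),(341,88),(378,60)])
both('bay_f',[(334,254),(397,248),(415,333),(350,340)],[(360,157),(330,187),(254,152),(288,120)])
both('mat',[(454,167),(595,162),(607,216)],[(380,325),(270,430),(215,384)])
for n,X in [('hammer',[(674,153),(745,278),(685,285)]),('driver',[(123,228),(88,346)]),('reel',[(102,195),(158,187)])]:
    print(n,[np.round(atz(s,u,v,.012),3)[:2] for u,v in S(X)])
E
```

```text
handle ends+dot [0.608 0.195 0.129]
handle ends+dot [0.626 0.271 0.127]
handle ends+dot [0.625 0.154 0.101]
lid corners [0.552 0.147 0.096]
lid corners [0.597 0.335 0.103]
lid corners [0.642 0.12  0.083]
lid corners [0.687 0.318 0.1  ]
bay_e top (-x-y,-x+y,+x+y,+x-y) [ 0.589 -0.198  0.059]
bay_e top (-x-y,-x+y,+x+y,+x-y) [ 0.597 -0.111  0.057]
bay_e top (-x-y,-x+y,+x+y,+x-y) [ 0.738 -0.123  0.052]
bay_e top (-x-y,-x+y,+x+y,+x-y) [ 0.734 -0.21   0.058]
bay_f [ 0.604 -0.026  0.057]
bay_f [0.596 0.057 0.06 ]
bay_f [0.738 0.075 0.056]
bay_f [ 0.747 -0.009  0.058]
mat [0.394 0.163 0.004]
mat [0.393 0.384 0.004]
mat [0.502 0.383 0.001]
hammer [array([0.387, 0.511]), array([0.635, 0.55 ]), array([0.644, 0.463])]
driver [array([ 0.506, -0.33 ]), array([ 0.71 , -0.353])]
reel [array([ 0.439, -0.368]), array([ 0.426, -0.286])]
```

```bash
cat >> h.py <<'E'
from scipy.spatial.transform import Rotation as Ro
def tool():
    s=manip.state();q=s['tool_rot'];return np.array(s['tool_pos']),Ro.from_quat([q[1],q[2],q[3],q[0]]).as_matrix()
def plan(target,ydeg):
    """units of shift along the tool axes; turn that lays tool y along ydeg (world, mod 180)"""
    p,R=tool();s=R.T@(np.array(target)-p)/0.15
    cur=np.degrees(np.arctan2(R[1,1],R[0,1]))
    dw=(ydeg-cur+90)%180-90   # about world z ; tool z is down
    print('pos',np.round(p,4),'yaw_y',round(cur,2),'zdown',np.round(R[:,2],3),'shift',np.round(s,3),'turn',round(-dw/360,4),'alt',round((-dw+(180 if dw>0 else -180))/360,4),'j',np.round(manip.state()['joint_pos'],2),'t',round(manip.state()['time'],2))
E
python3 -c "
from h import *
plan([.617,.233,.27],-13.2)
p,R=tool();print(np.round(R,3).tolist())"
```

```text
pos [ 0.187  -0.5964  0.2563] yaw_y -72.59 zdown [-0.  0. -1.] shift [ 4.39  -4.418 -0.091] turn -0.165 alt 0.335 j [-1.39  0.05  1.61  0.    1.48 -0.12] t 1.65
[[0.954, 0.299, -0.0], [0.299, -0.954, 0.0], [0.0, -0.0, -1.0]]
```

Emit:
{"op": "arm_command", "data": {"moves": [[1,[1,-1,-0.09],0],[1,[1,-1,-0.09],0],[1,[1,-1,-0.09],0],[1,[1,-1,-0.09],0],[1,[1,-1,-0.09],0],[1,[1,-1,-0.09],0]]}}

```text
time: 2.15
tool_pos: [0.2876, -0.4041, 0.2705]
tool_rot: [-0.0, 0.988, 0.154, 0.001]
contact_force: [0.8, -0.9, -1.2]
gripper_width: 1.003
grasp_force: 0.0
```

Emit:
{"op": "arm_command", "data": {"moves": [[1,[1,-1,0],0],[1,[1,-1,0],0],[1,[1,-1,0],0],[1,[1,-1,0],0],[1,[1,-1,0],0],[1,[1,-1,0],0]]}}

```text
time: 2.65
tool_pos: [0.3855, -0.2158, 0.2701]
tool_rot: [-0.001, 0.988, 0.155, 0.001]
contact_force: [-0.6, -0.1, -0.3]
gripper_width: 0.996
grasp_force: 0.0
```

Emit:
{"op": "arm_command", "data": {"moves": [[1,[1,-1,0],0],[1,[1,-1,0],0],[1,[1,-1,0],0],[1,[1,-1,0],0],[1,[1,-1,0],0],[1,[1,-1,0],0]]}}

```text
time: 3.15
tool_pos: [0.4835, -0.0281, 0.2699]
tool_rot: [-0.001, 0.988, 0.154, 0.001]
contact_force: [-1.3, -0.1, 1.0]
gripper_width: 1.001
grasp_force: 0.0
```

Emit:
{"op": "arm_command", "data": {"moves": [[1,[1,-1,0],0],[1,[1,-1,0],0],[1,[1,-1,0],0],[1,[1,-1,0],0],[1,[1,-1,0],0],[1,[1,-1,0],0]]}}

```text
time: 3.65
tool_pos: [0.582, 0.1594, 0.2689]
tool_rot: [-0.001, 0.988, 0.153, 0.0]
contact_force: [-1.3, -0.2, 0.5]
gripper_width: 0.998
grasp_force: 0.0
```

Emit:
{"op": "arm_command", "data": {"moves": [[1,[0.39,-0.42,0],-0.165],[1,[0.39,-0.42,0],-0.165],[1,[0.39,-0.42,0],-0.165],[1,[0.39,-0.42,0],-0.165],[1,[0.39,-0.42,0],-0.165],[1,[0.39,-0.42,0],-0.165],[1,[0.39,-0.42,0],-0.165],[1,[0.39,-0.42,0],-0.165],[1,[0.39,-0.42,0],-0.165],[1,[0.39,-0.42,0],-0.165]]}}

```text
time: 4.48
tool_pos: [0.6176, 0.2318, 0.2696]
tool_rot: [0.0, 0.784, 0.621, -0.0]
contact_force: [0.6, -0.1, 0.4]
gripper_width: 1.005
grasp_force: 0.0
```

```bash
python3 - <<'E'
from h import *
import pickle
p=manip.grab_frame('wrist');save(p,'w1.png');pickle.dump(p,open('w1.pkl','wb'))
for X in [(.608,.195,.129),(.626,.271,.129)]: print(proj(p,X))
hsv=cv2.cvtColor(p['frame'],cv2.COLOR_RGB2HSV)
m=cv2.inRange(hsv,(20,120,120),(35,255,255));n,l,st,ce=cv2.connectedComponentsWithStats(m)
for i in range(1,n):
    if st[i,4]>200:
        pts=np.argwhere(l==i)[:,::-1].astype(np.float32);r=cv2.minAreaRect(pts);print(st[i],ce[i],r)
        b=cv2.boxPoints(r);B=[atz(p,*c,.135)for c in b];print(np.round(B,4).tolist(),np.round(np.mean(B,0),4))
print(np.round(-np.array(p['R']).T@p['t'],3))
plan([.617,.233,.135],-13.2)
E
```

```text
[251.85305828 233.64661918]
[251.82653172 137.42537858]
[ 246  137   19  100 1670] [254.80239521 186.3497006 ] ((254.99929809570312, 186.546142578125), (17.213346481323242, 99.1421127319336), 0.8814040422439575)
[[0.6033, 0.1966, 0.135], [0.6229, 0.2728, 0.135], [0.6352, 0.2697, 0.135], [0.6166, 0.1932, 0.135]] [0.6195 0.233  0.135 ]
[248 326  28  22 441] [260.61678005 337.57596372] ((260.2490539550781, 336.82830810546875), (19.16600799560547, 27.090415954589844), 79.3803482055664)
[[0.5823, 0.1116, 0.135], [0.6059, 0.1112, 0.135], [0.6047, 0.0917, 0.135], [0.5807, 0.092, 0.135]] [0.5934 0.1016 0.135 ]
[0.633 0.297 0.388]
pos [0.6175 0.2319 0.2696] yaw_y -13.32 zdown [-0.    -0.001 -1.   ] shift [ 0.007 -0.005  0.898] turn -0.0003 alt 0.4997 j [ 0.25  0.13  1.51 -0.    1.5   0.48] t 4.53
```

View pics/w1.png

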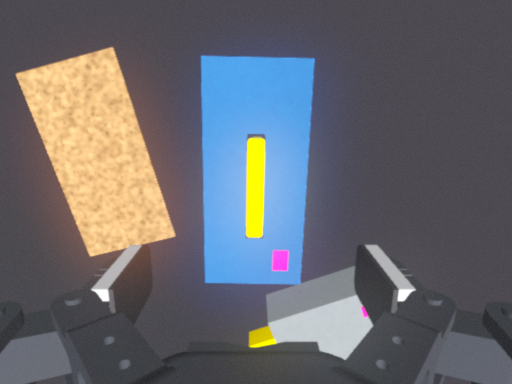

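Emit:
{"op": "arm_command", "data": {"moves": [[1,[0.01,0.01,0.89],0.003],[1,[0.01,0.01,0.89],0.003],[1,[0.01,0.01,0.89],0.003],[1,[0.01,0.01,0.89],0.003],[1,[0.01,0.01,0.89],0.003],[-1,[0.01,0.01,0.89],0.003],[-1,[0.01,0.01,0.89],0.003],[-1,[0.01,0.01,0.89],0.003],[-1,[0.01,0.01,0.89],0.003],[-1,[0.01,0.01,0.89],0.003],[-1,[0.01,0.01,0.89],0.003],[-1,[0.01,0.01,0.89],0.003]]}}

```text
time: 5.53
tool_pos: [0.6196, 0.2346, 0.1379]
tool_rot: [0.001, 0.789, 0.614, 0.001]
contact_force: [-0.3, -0.4, 4.4]
gripper_width: 0.153
grasp_force: 60.0
```

```bash
python3 - <<'E'
from h import *
import pickle
p=pickle.load(open('w1.pkl','rb'))
hsv=cv2.cvtColor(p['frame'],cv2.COLOR_RGB2HSV)
for nm,lo,hi,z in [('mat',(8,60,100),(24,200,255),.003),('lid',(95,120,90),(120,255,255),.101)]:
    m=cv2.morphologyEx(cv2.inRange(hsv,lo,hi),cv2.MORPH_CLOSE,np.ones((25,25)));n,l,st,ce=cv2.connectedComponentsWithStats(m)
    i=1+np.argmax(st[1:,4]);q=np.argwhere(l==i)[:,::-1]
    W=np.array([atz(p,*c,z)[:2] for c in q[::3]],np.float32)
    print(nm,st[i],cv2.minAreaRect(W))
plan([.448,.273,.16],0)
E
```

```text
mat [   15    46   161   222 19937] ((0.4462461769580841, 0.2619214355945587), (0.11688726395368576, 0.2462623566389084), 0.4500950574874878)
lid [  200    55   115   230 21607] ((0.6191428303718567, 0.23205262422561646), (0.20110757648944855, 0.09089284390211105), 75.51882934570312)
pos [0.6196 0.2346 0.1379] yaw_y -14.27 zdown [ 0.003  0.    -1.   ] shift [-0.034 -1.172 -0.15 ] turn -0.0396 alt 0.4604 j [ 0.25  0.23  1.62 -0.    1.29  0.5 ] t 5.53
```

Emit:
{"op": "arm_command", "data": {"moves": [[-1,[0,0,-0.2],0],[-1,[0,0,-0.4],0],[-1,[0,0,-0.4],0],[-1,[0,0,-0.4],0]]}}

```text
time: 5.87
tool_pos: [0.6197, 0.2347, 0.1983]
tool_rot: [0.001, 0.789, 0.614, 0.002]
contact_force: [-0.3, 0.4, -2.7]
gripper_width: 0.152
grasp_force: 59.3
```

```bash
python3 - <<'E'
from h import *
import pickle
p=pickle.load(open('w1.pkl','rb'))
C=np.array([atz(p,*c,.003)[:2] for c in [(17,74),(113,47),(175,237),(90,255)]]);print(np.round(C,3).tolist(),C.mean(0))
hsv=cv2.cvtColor(p['frame'],cv2.COLOR_RGB2HSV);m=cv2.inRange(hsv,(8,60,100),(24,200,255));m=cv2.morphologyEx(m,cv2.MORPH_CLOSE,np.ones((7,7)));m=cv2.morphologyEx(m,cv2.MORPH_OPEN,np.ones((9,9)))
q=np.argwhere(m[:300,:200])[:,::-1];W=np.array([atz(p,*c,.003)[:2] for c in q],np.float32);print(cv2.minAreaRect(W))
w=manip.grab_frame('wrist');save(w,'w2.png')
plan([.448,.273,.18],0)
E
```

```text
[[0.393, 0.382], [0.502, 0.384], [0.504, 0.163], [0.395, 0.164]] [0.44838326 0.2733562 ]
((0.4465498924255371, 0.2675623893737793), (0.11619124561548233, 0.23494884371757507), 0.4500950574874878)
pos [0.6185 0.2344 0.1958] yaw_y -14.27 zdown [-0. -0. -1.] shift [-0.03  -1.165  0.106] turn -0.0396 alt 0.4604 j [0.25 0.18 1.58 0.   1.38 0.5 ] t 5.92
```

View pics/w2.png

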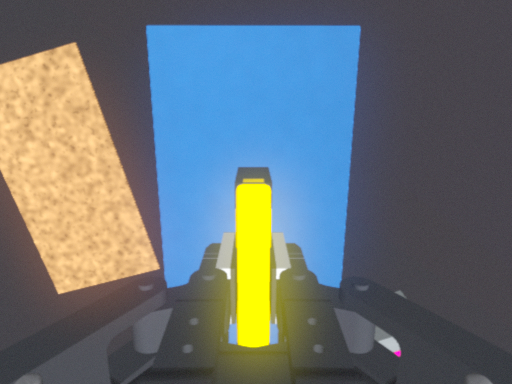

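Emit:
{"op": "arm_command", "data": {"moves": [[-1,[-0.03,-1,0],-0.04],[-1,[-0.03,-1,0],-0.04],[-1,[-0.03,-1,0],-0.04],[-1,[-0.03,-1,0],-0.04],[-1,[-0.03,-1,0],-0.04]]}}

```text
time: 6.33
tool_pos: [0.4661, 0.2673, 0.192]
tool_rot: [-0.002, 0.705, 0.709, -0.004]
contact_force: [0.1, 0.5, -3.3]
gripper_width: 0.142
grasp_force: 59.7
```

Emit:
{"op": "arm_command", "data": {"moves": [[-1,[0.04,-0.16,0],0],[-1,[0.04,-0.16,0.25],0],[-1,[0.04,-0.16,0.5],0],[-1,[0.04,-0.16,0.75],0],[-1,[0.04,-0.16,0.88],0],[-1,[0.04,-0.16,0.96],0],[-1,[0.04,-0.16,0.97],0],[-1,[0.04,-0.16,0.97],0],[-0.3,[0.04,-0.16,0.97],0],[0.2,[0.04,-0.16,0.97],0],[0.2,[0.04,-0.16,0.97],0],[0.2,[0.04,-0.16,0.97],0],[0.2,[0.04,-0.16,0.97],0]]}}

```text
time: 7.42
tool_pos: [0.4485, 0.273, 0.0509]
tool_rot: [0.0, 0.706, 0.708, 0.0]
contact_force: [0.2, 0.1, -0.8]
gripper_width: 0.602
grasp_force: 0.0
```

```bash
python3 - <<'E'
from h import *
print(manip.state()['grasp_force'])
plan([.619,.232,.28],-14.4)
E
```

```text
0.0
pos [0.4485 0.273  0.0509] yaw_y 0.12 zdown [ 0.  0. -1.] shift [-0.275  1.137 -1.527] turn 0.0403 alt -0.4597 j [ 0.4   0.04  1.99 -0.    1.11  0.4 ] t 7.42
```

Emit:
{"op": "arm_command", "data": {"moves": [[0.2,[0,0,-0.2],0],[0.2,[0,0,-0.4],0],[0.2,[0,0,-0.7],0],[1,[0,0,-1],0],[1,[0,0,-1],0]]}}

```text
time: 7.83
tool_pos: [0.452, 0.2746, 0.21]
tool_rot: [0.003, 0.706, 0.708, 0.007]
contact_force: [1.3, 0.4, 1.2]
gripper_width: 0.864
grasp_force: 0.0
```

Emit:
{"op": "arm_command", "data": {"moves": [[1,[-0.28,1,-0.5],0.29],[1,[-0.28,1,-0.5],0.29],[1,[-0.28,1,-0.5],0.29],[1,[-0.28,1,-0.5],0.29],[1,[-0.28,1,-0.5],0.29],[1,[-0.28,1,-0.5],0.29],[1,[-0.28,1,-0.5],0.29],[1,[-0.28,1,-0.5],0.29],[1,[-0.28,1,-0.5],0.29],[1,[-0.28,1,-0.5],0.29],[1,[-0.28,1,-0.5],0.29],[1,[-0.28,1,-0.5],0.29],[1,[-0.28,1,-0.5],0.29],[1,[-0.28,1,-0.5],0.29],[1,[-0.28,1,-0.5],0.29],[1,[-0.28,1,-0.5],0.29]]}}

```text
time: 9.17
tool_pos: [0.5984, 0.2313, 0.2756]
tool_rot: [0.0, 0.992, -0.125, 0.0]
contact_force: [-0.3, 0.1, 0.4]
gripper_width: 0.994
grasp_force: 0.0
```

```bash
python3 - <<'E'
from h import *
import pickle
p=manip.grab_frame('wrist');save(p,'w3.png');pickle.dump(p,open('w3.pkl','wb'))
s=manip.grab_frame('scene');pickle.dump(s,open('s3.pkl','wb'))
a=p['frame'];b=cv2.resize(s['frame'][190:270,270:370],(512,410))
cv2.imwrite('pics/c3.png',cv2.resize(np.vstack([a,b]),None,fx=.74,fy=.74)[:,:,::-1])
plan([.619,.232,.28],-104.5)
E
```

```text
pos [0.5984 0.2313 0.2757] yaw_y -104.16 zdown [ 0. -0. -1.] shift [ 0.132 -0.038 -0.029] turn 0.0009 alt -0.4991 j [ 0.25  0.08  1.55 -0.    1.51  2.07] t 9.27
```

View pics/c3.png

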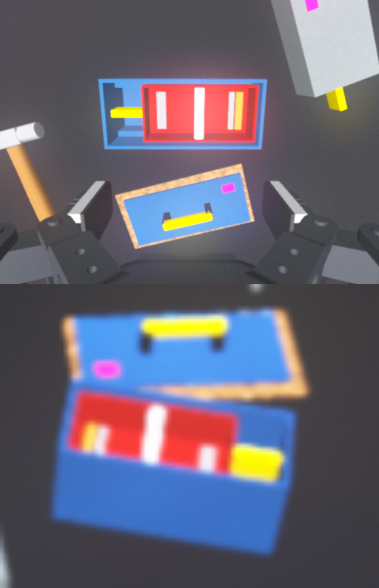

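```bash
python3 - <<'E'
from h import *
import pickle
p=pickle.load(open('w3.pkl','rb'));s=pickle.load(open('s3.pkl','rb'))
f=p['frame'].astype(int)
m=((f.min(2)>150)&(f.max(2)-f.min(2)<50)).astype(np.uint8)
n,l,st,ce=cv2.connectedComponentsWithStats(m)
for i in range(1,n):
    if st[i,4]>60 and 100<ce[i][1]<200: print(st[i],ce[i],np.round(atz(p,*ce[i],.087),4))
print([np.round(atz(p,*c,.087),4).tolist() for c in [(269,119),(269,188)]])
print('tray box',[np.round(atz(p,x/.74,y/.74,.087),3).tolist() for x,y in [(143,85),(257,85),(260,142),(142,143)]])
print('tri',tri([(p,269,153),(s,311,228)]))
hsv=cv2.cvtColor(p['frame'],cv2.COLOR_RGB2HSV);m=cv2.inRange(hsv,(20,120,120),(35,255,255));n,l,st,ce=cv2.connectedComponentsWithStats(m)
for i in range(1,n):
    if st[i,4]>60: print('yel',st[i],ce[i],np.round(atz(p,*ce[i],.083),4))
c=np.array([.6192,.2325]);u=np.array([-np.cos(np.radians(75.5)),-np.sin(np.radians(75.5))]);b=c+.02*u;print('expected',b)
plan([*b,.10],-104.5)
E
```

```text
[262 119  15  70 939] [268.84771033 153.5857295 ] [0.6147 0.2127 0.087 ]
[211 124  14  50 603] [217.81094527 148.51409619] [0.6307 0.2564 0.087 ]
[308 124  10  51 385] [312.03116883 148.75324675] [0.6092 0.1738 0.087 ]
[   0  165   54   37 1183] [ 23.52240068 183.10312764] [0.6447 0.4404 0.087 ]
[[0.6445, 0.2053, 0.087], [0.5833, 0.2202, 0.087]]
tray box [[0.665, 0.269, 0.087], [0.631, 0.137, 0.087], [0.56, 0.146, 0.087], [0.596, 0.292, 0.087]]
tri [0.61679807 0.21326419 0.09595049]
yel [441 118  29  33 654] [455.32262997 134.86391437] [0.5885 0.0446 0.083 ]
yel [317 125  11  50 430] [322.22325581 149.40930233] [0.6056 0.1643 0.083 ]
yel [149 145  44  14 579] [171.18307427 151.67357513] [0.6381 0.2993 0.083 ]
yel [220 287  67  25 846] [252.3179669  298.15957447] [0.4721 0.2649 0.083 ]
expected [0.6141924  0.21313705]
pos [0.5984 0.2313 0.2757] yaw_y -104.16 zdown [ 0. -0. -1.] shift [0.132 0.091 1.171] turn 0.0009 alt -0.4991 j [ 0.25  0.08  1.55 -0.    1.51  2.07] t 9.27
```

Emit:
{"op": "arm_command", "data": {"moves": [[-0.06,[0.13,0.09,0.2],0.001],[-0.06,[0.13,0.09,0.5],0.001],[-0.06,[0.13,0.09,0.8],0.001],[-0.06,[0.13,0.09,1],0.001],[-0.06,[0.13,0.09,1],0.001],[-0.06,[0.13,0.09,1],0.001]]}}

```text
time: 9.77
tool_pos: [0.6122, 0.213, 0.1232]
tool_rot: [0.001, 0.992, -0.127, -0.003]
contact_force: [0.2, -0.5, 0.3]
gripper_width: 0.474
grasp_force: 0.0
```

Emit:
{"op": "arm_command", "data": {"moves": [[-0.06,[0,0,0.13],0],[-0.06,[0,0,0.26],0],[-0.06,[0,0,0.26],0],[-1,[0,0,0.26],0],[-1,[0,0,0.26],0],[-1,[0,0,0.26],0],[-1,[0,0,0.26],0],[-1,[0,0,0.26],0]]}}

```text
time: 10.43
tool_pos: [0.616, 0.2138, 0.0906]
tool_rot: [-0.001, 0.992, -0.127, 0.003]
contact_force: [-1.6, -1.1, 7.1]
gripper_width: 0.125
grasp_force: 61.2
```

Emit:
{"op": "arm_command", "data": {"moves": [[-1,[0,0,-0.1],0],[-1,[0,0,-0.25],0],[-1,[0,0,-0.5],0],[-1,[0,0,-0.7],0],[-1,[0,0,-0.7],0],[-1,[0,0,-0.7],0]]}}

```text
time: 10.93
tool_pos: [0.6153, 0.2138, 0.1954]
tool_rot: [-0.001, 0.992, -0.127, 0.003]
contact_force: [-0.2, 0.5, -4.1]
gripper_width: 0.124
grasp_force: 59.9
```

```bash
python3 - <<'E'
from h import *
s=manip.grab_frame('scene');d=manip.grab_frame('side')
cv2.imwrite('pics/c4.png',np.hstack([cv2.resize(x['frame'][a:a+140,b:b+140],(400,400)) for x,a,b in [(s,130,245),(d,120,120)]])[:,:,::-1])
plan([.51,-.147,.19],-5)
E
```

```text
pos [0.6128 0.2132 0.1901] yaw_y -104.63 zdown [-0.003 -0.001 -1.   ] shift [-0.056  2.496  0.004] turn 0.2232 alt -0.2768 j [0.22 0.16 1.61 0.   1.37 2.05] t 11.03
```

View pics/c4.png

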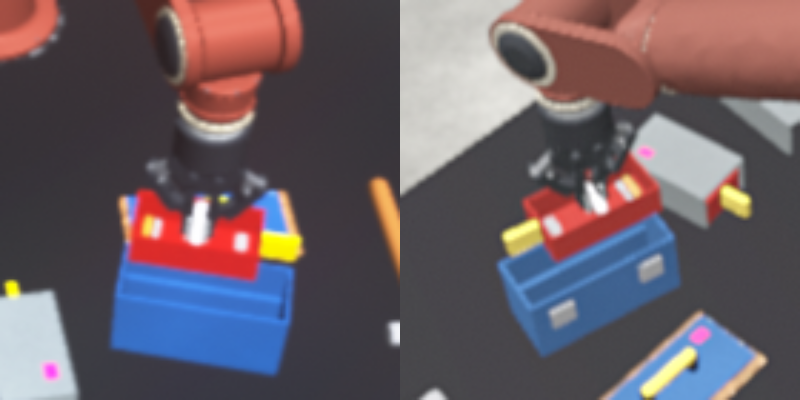

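Emit:
{"op": "arm_command", "data": {"moves": [[-1,[-0.08,0.25,0],0],[-1,[-0.08,0.5,0],0],[-1,[-0.08,0.75,0],0],[-1,[-0.08,1,0],0],[-1,[-0.08,1,0],0]]}}

```text
time: 11.45
tool_pos: [0.5613, 0.0662, 0.1882]
tool_rot: [0.002, 0.992, -0.13, -0.003]
contact_force: [1.2, -0.4, -3.9]
gripper_width: 0.127
grasp_force: 60.3
```

Emit:
{"op": "arm_command", "data": {"moves": [[-1,[-0.08,0.25,0],0],[-1,[-0.08,0.5,0],0],[-1,[-0.08,0.75,0],0],[-1,[-0.08,1,0],0],[-1,[-0.08,1,0],0]]}}

```text
time: 11.87
tool_pos: [0.512, -0.0755, 0.1889]
tool_rot: [0.001, 0.991, -0.13, -0.003]
contact_force: [0.4, -0.4, -3.3]
gripper_width: 0.122
grasp_force: 60.8
```

Emit:
{"op": "arm_command", "data": {"moves": [[-1,[0,0.25,0],-0.01],[-1,[0,0.51,0],-0.025],[-1,[0,0.51,0],-0.045],[-1,[0,0.51,0],-0.065],[-1,[0,0.51,0],-0.085],[-1,[0,0.51,0],-0.105],[-1,[0,0.51,0],-0.125],[-1,[0,0.51,0],-0.145],[-1,[0,0.51,0],-0.165],[-1,[0,0.51,0],-0.185],[-1,[0,0.51,0],-0.205],[-1,[0,0.51,0],-0.225],[-1,[0,0.51,0],-0.245],[-1,[0,0.51,0],-0.26],[-1,[0,0.51,0],-0.27],[-1,[0,0.51,0],-0.277],[-1,[0,0.51,0],-0.277]]}}

```text
time: 13.28
tool_pos: [0.4943, -0.1439, 0.1891]
tool_rot: [-0.002, 0.737, 0.676, -0.001]
contact_force: [0.8, 0.2, -3.5]
gripper_width: 0.124
grasp_force: 61.0
```

```bash
python3 - <<'E'
from h import *
import pickle
p=manip.grab_frame('wrist');save(p,'w5.png');pickle.dump(p,open('w5.pkl','wb'))
plan([.495,-.146,.043],-5)
E
```

```text
pos [ 0.4945 -0.1441  0.1894] yaw_y -4.97 zdown [-0.004  0.002 -1.   ] shift [-0.014  0.008  0.976] turn 0.0001 alt -0.4999 j [-0.43 -0.16  1.93  0.    1.37 -0.34] t 13.33
```

View pics/w5.png

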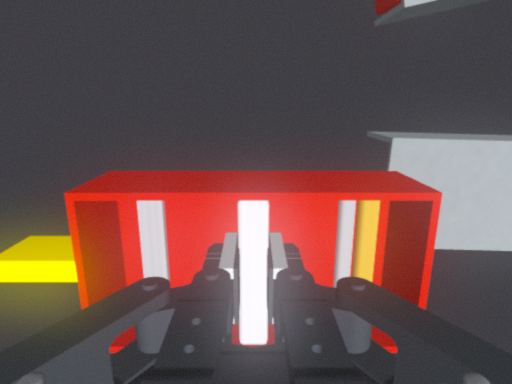

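Emit:
{"op": "arm_command", "data": {"moves": [[-1,[-0.01,0.01,0.25],0],[-1,[-0.01,0.01,0.5],0],[-1,[-0.01,0.01,0.7],0],[-1,[-0.01,0.01,0.85],0],[-1,[-0.01,0.01,0.93],0],[-1,[-0.01,0.01,0.97],0],[-1,[-0.01,0.01,0.99],0],[-1,[-0.01,0.01,0.99],0],[-1,[-0.01,0.01,0.99],0],[-0.5,[-0.01,0.01,0.99],0],[-0.06,[-0.01,0.01,0.99],0],[-0.06,[-0.01,0.01,0.99],0],[-0.06,[-0.01,0.01,0.99],0],[-0.06,[-0.01,0.01,0.99],0]]}}

```text
time: 14.5
tool_pos: [0.4973, -0.1466, 0.0436]
tool_rot: [0.0, 0.737, 0.676, 0.0]
contact_force: [0.1, -0.6, -0.2]
gripper_width: 0.469
grasp_force: 0.0
```

Emit:
{"op": "arm_command", "data": {"moves": [[-0.06,[0,0,-0.2],0],[-0.06,[0,0,-0.45],0],[-0.06,[0,0,-0.7],0],[-0.06,[0,0,-1],0],[-0.06,[0,0,-1],0],[-0.06,[0,0,-1],0]]}}

```text
time: 15.0
tool_pos: [0.4992, -0.1475, 0.1978]
tool_rot: [0.004, 0.737, 0.676, 0.002]
contact_force: [0.3, 0.0, -0.2]
gripper_width: 0.473
grasp_force: 0.0
```

Emit:
{"op": "arm_command", "data": {"moves": [[0,[-0.4,0.2,-1],0.25],[0,[-0.4,0.2,-1],0.25],[0,[-0.4,0.2,-1],0.25],[0,[-0.4,0.2,-1],0.25],[0,[-0.4,0.2,-1],0.25],[0,[-0.4,0.2,-1],0.25],[0,[-0.4,0.2,-1],0.25],[0,[-0.4,0.2,-1],0.25],[0,[-0.4,0.2,-1],0.25],[0,[-0.4,0.2,-1],0.25],[0,[-0.4,0.2,-1],0.25],[0,[-0.4,0.2,-1],0.25],[0,[-0.4,0.2,-1],0.25],[0,[-0.4,0.2,-1],0.25]]}}

```text
time: 16.17
tool_pos: [0.5213, -0.2086, 0.3408]
tool_rot: [-0.001, 0.999, -0.043, -0.002]
contact_force: [1.0, 0.1, 0.1]
gripper_width: 0.501
grasp_force: 0.0
```

```bash
python3 - <<'E'
from h import *
import pickle
p=manip.grab_frame('wrist');save(p,'w6.png');pickle.dump(p,open('w6.pkl','wb'))
plan([.4,-.137,.2],-95)
E
```

```text
pos [ 0.5214 -0.2086  0.3411] yaw_y -94.83 zdown [-0.003  0.002 -1.   ] shift [-0.844 -0.407  0.944] turn 0.0005 alt -0.4995 j [-0.51 -0.13  1.65  0.    1.62  1.14] t 16.22
```

View pics/w6.png

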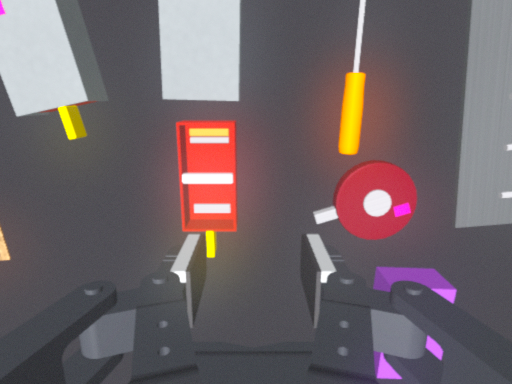

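```bash
python3 - <<'E'
from h import *
import pickle
p=pickle.load(open('w6.pkl','rb'));f=p['frame'].astype(int);hsv=cv2.cvtColor(p['frame'],cv2.COLOR_RGB2HSV)
def edges(mask,rows,c0,c1,z):
    L=[];R=[]
    for r in rows:
        c=np.flatnonzero(mask[r,c0:c1])+c0;L.append(atz(p,c[0]-.5,r,z)[:2]);R.append(atz(p,c[-1]+.5,r,z)[:2])
    for n,e in(('L',L),('R',R)):
        e=np.array(e);k=np.polyfit(e[:,0],e[:,1],1);print(n,'ang',round(np.degrees(np.arctan(k[0])),2),'x0,x1',np.round([e[0],e[-1]],4).tolist(),'res',round(np.std(e[:,1]-np.polyval(k,e[:,0]))*1e3,2))
        yield k
g=(f.min(2)>120)&(f.max(2)-f.min(2)<40)
b=list(edges(g,range(5,92),130,270,.058))
red=((hsv[...,0]<8)|(hsv[...,0]>172))&(hsv[...,1]>150)&(f[...,0]>90)
t=list(edges(red,range(128,225),165,255,.042))
c=[np.mean(b,0),np.mean(t,0)];print(c)
for x in (.42,.495,.592,.66): print(x,'bay y',np.polyval(c[0],x),'tray y',np.polyval(c[1],x))
col=lambda m,a,z:[np.round(atz(p,200,r,z),4) for r in (np.flatnonzero(m[:,a])[[0,-1]])]
print('bay mouth',atz(p,200,np.flatnonzero(g[:115,200])[-1]+.5,.058))
rr=np.flatnonzero(red[100:250,190])+100;print('tray ends',rr[0],rr[-1],atz(p,200,rr[0]-.5,.042),atz(p,200,rr[-1]+.5,.042))
m=cv2.inRange(hsv,(20,120,120),(35,255,255));n,l,st,ce=cv2.connectedComponentsWithStats(m)
for i in range(1,n):
    if st[i,4]>60: print('yel',st[i],ce[i],np.round(atz(p,*ce[i],.038),4))
print('wristcam',-np.array(p['R']).T@p['t'])
E
```

```text
L ang -6.41 x0,x1 [[0.6941, -0.1209], [0.6069, -0.1112]] res 0.32
R ang -6.31 x0,x1 [[0.6863, -0.2089], [0.5992, -0.1992]] res 0.31
L ang -4.87 x0,x1 [[0.5637, -0.1172], [0.4405, -0.1067]] res 0.37
R ang -5.05 x0,x1 [[0.5573, -0.1896], [0.4342, -0.1784]] res 0.35
[array([-0.11145594, -0.08776101]), array([-0.08676571, -0.10480076])]
0.42 bay y -0.1345725027279377 tray y -0.1412423571183844
0.495 bay y -0.1429316979312083 tray y -0.1477497852321768
0.592 bay y -0.1537429237274383 tray y -0.15616605892601493
0.66 bay y -0.1613219273784037 tray y -0.16206612708252005
bay mouth [ 0.59279861 -0.15332351  0.058     ]
tray ends 121 231 [ 0.5699445  -0.14791024  0.042     ] [ 0.42796911 -0.1294786   0.042     ]
yel [ 340   73   25   81 1394] [351.59253945 113.14777618] [ 0.5623 -0.331   0.038 ]
yel [ 57 105  30  35 671] [ 71.90312966 121.79582712] [0.5819 0.0084 0.038 ]
yel [190 129  38   7 265] [208.56981132 131.98867925] [ 0.5552 -0.156   0.038 ]
yel [205 231  12  27 289] [210.57439446 243.53287197] [ 0.4081 -0.1406  0.038 ]
wristcam [ 0.58747447 -0.21398661  0.4592902 ]
```

Emit:
{"op": "arm_command", "data": {"moves": [[0,[-0.83,-0.39,0.5],0],[0,[-0.83,-0.39,0.8],0],[0,[-0.83,-0.39,1],0],[0,[-0.83,-0.39,1],0],[0,[-0.83,-0.39,1],0],[0,[-0.83,-0.39,1],0]]}}

```text
time: 16.72
tool_pos: [0.3928, -0.1341, 0.1789]
tool_rot: [-0.006, 0.999, -0.042, -0.011]
contact_force: [-1.1, 2.2, -3.1]
gripper_width: 0.503
grasp_force: 0.0
```

Emit:
{"op": "arm_command", "data": {"moves": [[0,[0,0,0.2],0],[0,[0,0,0.4],0],[0,[0,0,0.6],0],[0,[0,0,0.8],0],[0,[0,0,0.8],0],[0,[0,0,0.8],0]]}}

```text
time: 17.22
tool_pos: [0.4022, -0.1396, 0.0726]
tool_rot: [-0.001, 0.999, -0.042, -0.002]
contact_force: [0.6, -0.1, 0.3]
gripper_width: 0.501
grasp_force: 0.0
```

```bash
python3 - <<'E'
from h import *
plan([.403,-.1397,.034],-95)
E
```

```text
pos [ 0.4022 -0.1396  0.0726] yaw_y -94.86 zdown [-0.003  0.002 -1.   ] shift [0.006 0.001 0.257] turn 0.0004 alt -0.4996 j [-0.51 -0.25  2.22  0.    1.18  1.15] t 17.22
```

Emit:
{"op": "arm_command", "data": {"moves": [[0,[0,0,0.12],0],[0,[0,0,0.25],0],[0,[0,0,0.25],0],[-1,[0,0,0.25],0],[-1,[0,0,0.25],0],[-1,[0,0,0.25],0],[-1,[0,0,0.25],0],[-1,[0,0,0.25],0],[-1,[0,0,0.25],0]]}}

```text
time: 17.97
tool_pos: [0.4044, -0.1407, 0.0384]
tool_rot: [0.001, 0.999, -0.043, 0.002]
contact_force: [-1.1, 0.9, 6.3]
gripper_width: 0.105
grasp_force: 60.2
```

```bash
python3 - <<'E'
from h import *
p,R=tool();x=p[0]
plan([x,-.11146*x-.08776,p[2]],-96.35)
E
```

```text
pos [ 0.4044 -0.1407  0.0384] yaw_y -94.89 zdown [ 0.004 -0.002 -1.   ] shift [-0.004 -0.052 -0.   ] turn 0.0041 alt -0.4959 j [-0.51 -0.18  2.23  0.    1.09  1.15] t 17.97
```

Emit:
{"op": "arm_command", "data": {"moves": [[-1,[0,-0.025,-0.01],0.002],[-1,[0,-0.05,-0.01],0.004],[-1,[0,-0.05,-0.01],0.004],[-1,[0,-0.05,-0.01],0.004],[-1,[0,-0.05,-0.01],0.004]]}}

```text
time: 18.38
tool_pos: [0.4041, -0.1326, 0.0383]
tool_rot: [0.0, 0.998, -0.055, 0.001]
contact_force: [-1.9, 1.2, 6.4]
gripper_width: 0.105
grasp_force: 60.3
```

```bash
python3 - <<'E'
from h import *
import pickle
p=manip.grab_frame('wrist');save(p,'w7.png')
s=manip.grab_frame('scene')
cv2.imwrite('pics/c7.png',np.hstack([cv2.resize(x,(400,400)) for x in (p['frame'][:,60:444],s['frame'][165:295,130:260])])[:,:,::-1])
P,R=tool();x=P[0]
plan([x,-.11146*x-.08776,P[2]],-96.35)
E
```

```text
pos [ 0.4041 -0.1326  0.0384] yaw_y -96.35 zdown [ 0.001 -0.    -1.   ] shift [0.    0.001 0.   ] turn -0.0 alt 0.5 j [-0.49 -0.19  2.23  0.    1.09  1.19] t 18.48
```

View pics/c7.png

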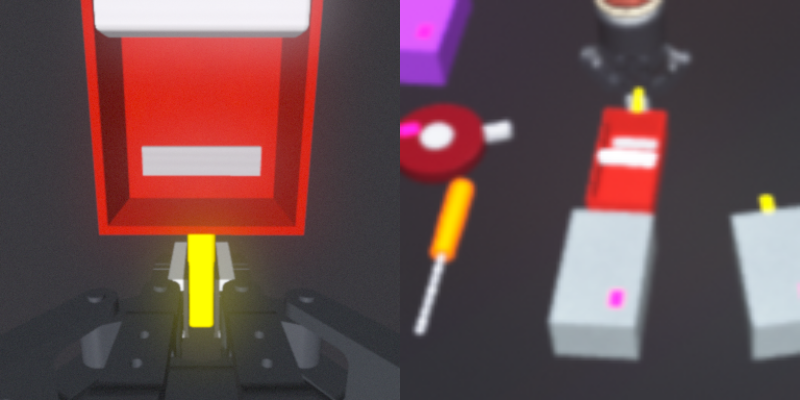

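Emit:
{"op": "arm_command", "data": {"moves": [[-1,[0.05,0,-0.015],0],[-1,[0.1,0,-0.015],0],[-1,[0.15,0,-0.015],0],[-1,[0.2,0,-0.015],0],[-1,[0.25,0,-0.015],0],[-1,[0.3,0,-0.015],0],[-1,[0.35,0,-0.015],0],[-1,[0.4,0,-0.015],0],[-1,[0.4,0,-0.015],0]]}}

```text
time: 19.23
tool_pos: [0.4644, -0.1393, 0.0397]
tool_rot: [0.0, 0.998, -0.055, 0.0]
contact_force: [-0.3, 0.5, -3.3]
gripper_width: 0.109
grasp_force: 58.8
```

```bash
python3 - <<'E'
from h import *
P,R=tool();x=P[0]
plan([x,-.11146*x-.08776,P[2]],-96.35);s=manip.state();print(s['contact_force'],s['ft_torque'])
E
```

```text
pos [ 0.4644 -0.1393  0.0397] yaw_y -96.33 zdown [ 0.001 -0.    -1.   ] shift [0.    0.002 0.   ] turn 0.0 alt -0.5 j [-0.45 -0.04  2.09  0.    1.08  1.24] t 19.23
[-0.28591726  0.50287203 -3.32944988] [ 0.07010307  0.30689659 -0.00279574]
```

Emit:
{"op": "arm_command", "data": {"moves": [[-1,[0.08,0,0.005],0],[-1,[0.16,0,0.005],0],[-1,[0.24,0,0.005],0],[-1,[0.32,0,0.005],0],[-1,[0.4,0,0.005],0],[-1,[0.48,0,0.005],0],[-1,[0.56,0,0.005],0],[-1,[0.62,0,0.005],0],[-1,[0.66,0,0.005],0],[-1,[0.68,0,0.005],0],[-1,[0.68,0,0.005],0]]}}

```text
time: 20.15
tool_pos: [0.565, -0.1504, 0.0389]
tool_rot: [0.0, 0.998, -0.055, 0.001]
contact_force: [0.1, -0.7, -1.2]
gripper_width: 0.106
grasp_force: 59.0
```

Emit:
{"op": "arm_command", "data": {"moves": [[-1,[0.01,0,0],0],[-1,[0.02,0,0],0],[-1,[0.03,0,0],0],[-1,[0.03,0,0],0]]}}

```text
time: 20.48
tool_pos: [0.5688, -0.1508, 0.0388]
tool_rot: [-0.0, 0.998, -0.055, 0.0]
contact_force: [-0.6, -0.8, -1.2]
gripper_width: 0.106
grasp_force: 59.1
```

```bash
python3 - <<'E'
from h import *
p=manip.grab_frame('wrist');save(p,'w8.png')
P,R=tool();x=P[0]
b=np.array([.6653,-.1619])-.097*np.array([.9938,-.1107])
plan([*b,P[2]],-96.35);s=manip.state();print(s['contact_force'],s['ft_torque'])
g=p['frame'];hsv=cv2.cvtColor(g,cv2.COLOR_RGB2HSV)
for z,c in ((.058,200),(.042,256)):
    pass
print([ (r,g[r,230].tolist()) for r in range(100,260,6)])
E
```

```text
pos [ 0.5688 -0.1508  0.0388] yaw_y -96.36 zdown [ 0. -0. -1.] shift [0.001 0.002 0.   ] turn -0.0 alt 0.5 j [-0.39  0.2   1.84  0.    1.1   1.3 ] t 20.53
[-0.88392196  0.70793747 -1.60598587] [ 0.0065638   0.09797836 -0.0111308 ]
[(100, [178, 186, 189]), (106, [182, 189, 193]), (112, [182, 188, 192]), (118, [181, 188, 192]), (124, [182, 189, 193]), (130, [181, 188, 192]), (136, [182, 190, 193]), (142, [180, 186, 191]), (148, [182, 189, 192]), (154, [181, 189, 193]), (160, [181, 188, 193]), (166, [181, 187, 191]), (172, [180, 188, 193]), (178, [181, 188, 193]), (184, [181, 188, 192]), (190, [182, 189, 192]), (196, [182, 190, 193]), (202, [183, 189, 192]), (208, [182, 189, 193]), (214, [181, 188, 191]), (220, [182, 189, 191]), (226, [183, 190, 191]), (232, [183, 190, 190]), (238, [178, 182, 181]), (244, [175, 176, 172]), (250, [173, 175, 170]), (256, [174, 177, 172])]
```

View pics/w8.png

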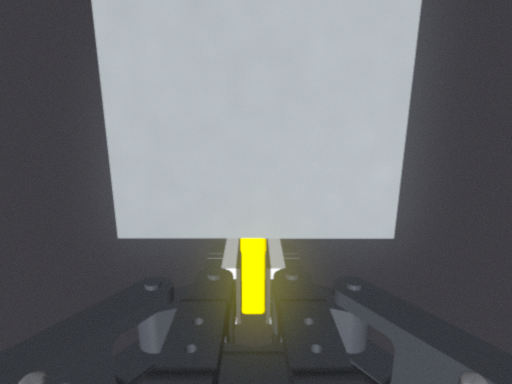

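Emit:
{"op": "arm_command", "data": {"moves": [[-1,[0.01,0,0],0],[-1,[0.015,0,0],0],[-1,[0.02,0,0],0],[-1,[0.02,0,0],0]]}}

```text
time: 20.87
tool_pos: [0.5719, -0.1511, 0.0388]
tool_rot: [-0.0, 0.998, -0.055, 0.0]
contact_force: [-0.8, 0.4, -0.7]
gripper_width: 0.106
grasp_force: 59.1
```

Emit:
{"op": "arm_command", "data": {"moves": [[-1,[0.007,0,0],0],[-1,[0.014,0,0],0],[-1,[0.02,0,0],0],[-1,[0.02,0,0],0]]}}

```text
time: 21.2
tool_pos: [0.5724, -0.151, 0.0384]
tool_rot: [-0.001, 0.998, -0.055, -0.004]
contact_force: [-12.0, 0.5, 6.9]
gripper_width: 0.106
grasp_force: 60.3
```

Emit:
{"op": "arm_command", "data": {"moves": [[-1,[-0.015,0,-0.01],0],[-1,[-0.015,0,-0.01],0],[-0.5,[-0.015,0,-0.01],0],[0,[-0.015,0,-0.01],0],[0,[-0.015,0,-0.01],0],[0,[-0.015,0,-0.01],0],[0,[-0.015,0,-0.01],0]]}}

```text
time: 21.78
tool_pos: [0.573, -0.1514, 0.0407]
tool_rot: [0.0, 0.998, -0.055, 0.0]
contact_force: [-0.1, 0.1, 0.5]
gripper_width: 0.5
grasp_force: 0.0
```

Emit:
{"op": "arm_command", "data": {"moves": [[0,[0,0,-0.2],0],[0,[0,0,-0.4],0],[0,[0,0,-0.7],0],[0,[0,0,-1],0],[0,[0,0,-1],0],[0,[0,0,-1],0]]}}

```text
time: 22.28
tool_pos: [0.5753, -0.1522, 0.196]
tool_rot: [0.002, 0.998, -0.055, 0.005]
contact_force: [0.1, -0.6, 0.5]
gripper_width: 0.501
grasp_force: 0.0
```

Emit:
{"op": "arm_command", "data": {"moves": [[0,[-0.6,0,-0.8],0],[0,[-0.6,0,-0.8],0],[0,[-0.6,0,-0.8],0],[0,[-0.6,0,-0.8],0],[0,[-0.6,0,-0.8],0],[0,[-0.6,0,-0.8],0],[0,[-0.6,0,-0.8],0]]}}

```text
time: 22.87
tool_pos: [0.4827, -0.141, 0.3077]
tool_rot: [-0.001, 0.998, -0.055, -0.002]
contact_force: [0.7, 0.0, 0.5]
gripper_width: 0.502
grasp_force: 0.0
```

```bash
python3 - <<'E'
from h import *
p=manip.grab_frame('wrist');s=manip.grab_frame('side');save(p,'w9.png')
cv2.imwrite('pics/c9.png',np.hstack([cv2.resize(x,(400,400)) for x in (p['frame'][:,60:444],s['frame'][130:300,130:300])])[:,:,::-1])
hsv=cv2.cvtColor(p['frame'],cv2.COLOR_RGB2HSV);m=cv2.inRange(hsv,(20,120,120),(35,255,255));n,l,st,ce=cv2.connectedComponentsWithStats(m)
f=p['frame'].astype(int)
for i in range(1,n):
    if st[i,4]>60:
        x=int(ce[i][0]);top=st[i,1];bot=st[i,1]+st[i,3]
        print(st[i],'tip',np.round(atz(p,x,bot-.5,.038),4),'root',np.round(atz(p,x,top-.5,.038),4),'wall above',[f[r,x].tolist() for r in range(top-10,top+3,2)])
print(manip.state()['time'])
E
```

```text
[ 403   22   30   95 1868] tip [ 0.5111 -0.3278  0.038 ] root [ 0.6085 -0.3263  0.038 ] wall above [[115, 93, 93], [113, 88, 88], [115, 86, 89], [119, 90, 91], [120, 87, 90], [176, 112, 79], [255, 195, 0]]
[248  55  11  40 434] tip [ 0.5551 -0.1484  0.038 ] root [ 0.5958 -0.153   0.038 ] wall above [[209, 216, 218], [208, 215, 217], [209, 215, 217], [211, 218, 220], [202, 208, 211], [242, 228, 0], [255, 255, 0]]
[ 92  67  30  40 738] tip [0.5606 0.0151 0.038 ] root [0.6015 0.0057 0.038 ] wall above [[211, 219, 222], [210, 218, 221], [209, 218, 221], [186, 185, 187], [151, 67, 59], [146, 66, 51], [178, 136, 14]]
22.9667
```

View pics/c9.png

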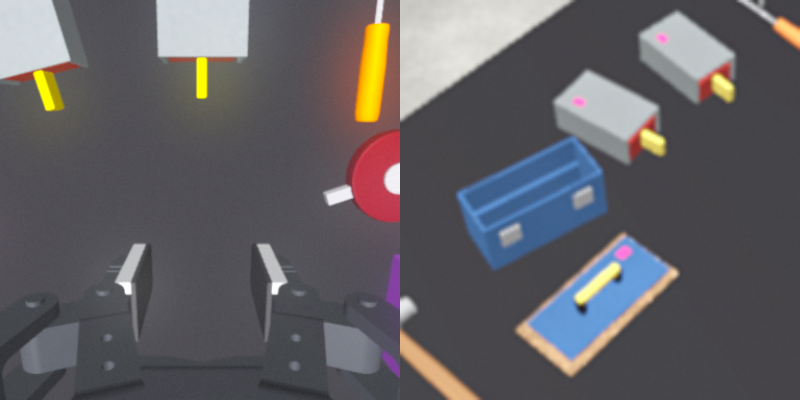

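```bash
python3 -c "
from plant import manip
print(manip.job_done())"
```

```text
the job is handed in; nothing more can be done
None
```

I handed the job in at about 23 s: the lid lies flat on the mat, the tray is home and flush in the empty shell with its pull facing out, and the gripper is clear of both; the hand-in returned no verdict.

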